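Pack the reagent kit case and shut it

ROBOT

A 6-joint arm with a two-finger parallel gripper is mounted at the origin on a cart in front of the work surface, level with it; the furniture and walls round the work are solid. World frame = base frame: x ahead of the robot, y to its left, z up, the work surface at z = 0. Lengths are in m, angles in rad, forces in N, time in s.
With the tool pointing down it reaches from about 0.4 to 0.825 m from the base axis. Payload 7 kg.
Tool frame: the origin (TCP) lies at the very end of the fingers, on their centre line; the grasp point (between the pads) lies 19 mm behind it; z points along the fingers, y is the line along which they close (so a half turn about z gives the same grasp; the last joint's range is limited). The gripper opens to 88 mm and grips with 3 to 60 N. Pads are 19 mm wide; open, the fingers measure 130 mm over their backs; the gripper's body (78 mm by 193 mm) begins 47 mm behind the grasp point.
Start: joints at [-1.02, 0.359, 0.012, 0, -1.224, -0.288], TCP at [0.175, -0.652, 0.227] pointing down, gripper open.
Joint ranges: [-3.07, 3.07], [-1.43, 2.12], [-1.02, 1.25], [-3.03, 1.67], [-3.05, -0], [-3.03, 3.03]. Speed limits (rad/s): [2.39, 2.39, 3.01, 3.14, 3.14, 3.14].

INTERFACE

Orientations are given as [roll, pitch, yaw] about the fixed x, y, z axes, in that order (R = Rz(yaw) Ry(pitch) Rx(roll)).
In Python, from station import arm gives the robot as it stands.
- The arm moves only by the tool step_arm, never from a script. Its argument "rows" is a list of rows, each a list of 5 numbers: the shift along the world's x, y, z in m, then the turn about the world's z in rad, then the finger opening in m, from 0 to 0.0876. In form: [[x, y, z, spin, gripper], ...]. A call has 1 to 20 rows; each row is the pose to reach, as a shift and turn from the pose commanded when the call began; what a row does not reach only later rows make up. A row lasts 1/10 s, in which the tool goes at most 50 mm and 8.59 degrees, less where a joint would pass 70% of its speed; a pose out of reach is approached as far as the arm can. A call with a gripper value outside its range is refused whole. The fingers move at their own pace and stop on an object; "newtons" is the grip in N (left out, the last holds). Time passes only in rows, so rows that repeat a pose let the fingers close. It gives the time, the measured TCP pose, the force, the opening and the grip force at its end, in the units of the state.
- arm.get_state(): the state, without advancing time (a new reading comes with each control period).
- arm.grab_frame(name): name is "scene" or "side" or "wrist"; returns a dict with "color" (384x512x3 uint8, blue, green, red), "vfov" (degrees; the focal length in pixels is half the picture's height over the tangent of half this angle, whatever the lens; pixels are square), "cx", "cy" (the principal point, pixels), "rvec" (rotation vector, rad) and "tvec" (3), from world to camera coordinates, as OpenCV has them. Camera axes: x right, y down, z forward; pixel columns grow to the right and rows downward; lengths in m; the calibration is good to about 2 mm. A picture is of the moment at which its call begins. There is no depth.
- arm.job_done(): hands the job in; it is judged then, once.
The state is a dict: "t": time; "q": joint angles; "qd": joint speeds; "joint_efforts": joint torques, N m; "eef_pos": TCP position; "ee_rot": TCP orientation; "force": force on the tool from outside, world axes, zero at the start; "moment": the same for the moment, N m; "width": finger opening in m; "gripper_force": force on a finger pad.
Only numpy, scipy, OpenCV 4.12 (cv2) and the standard library are available. Lean on these libraries where they do the work, as an engineer would, in place of code of your own. Each camera call takes 0.05 s, during which the arm holds its last target. There are 200 camera calls.

TASK

Make up the reagent kit: take the three clear crimp-capped vials (short, medium, tall) from the front of the bench and stand them upright in the case, each in the holder made for its height so that all three caps come level, and leave the two screw-capped stain bottles among them standing where they are. Then shut the case lid fully, without slamming it.

Things in the scene. Friction and masses are not known exactly. Their poses are not given: they have to be found in the camera images.
- vial_short: the shortest clear glass vial with a crimped grey cap, 17 mm diameter, 39 mm high, about 12 g, standing on the bench; origin at the centre of its underside, z up along its axis. Its cylinder is firm to grip up to 4 mm below the top
- vial_medium: clear crimp-capped vial of middle height, 17 mm diameter, 49 mm high, about 12 g; origin at the centre of its underside, z up along its axis; firm to grip up to 4 mm below the top
- vial_tall: the tallest and thickest clear crimp-capped vial, 20 mm diameter, 57 mm high, about 12 g; origin at the centre of its underside, z up along its axis; firm to grip up to 4 mm below the top
- stain_bottle_a: look-alike that does not belong in the kit: amber-brown bottle with a wide black screw cap, 20 mm diameter, 43 mm high; origin at the centre of its underside
- stain_bottle_b: look-alike that does not belong in the kit: dark bottle with a wide white screw cap, 20 mm diameter, 46 mm high; origin at the centre of its underside
- holder_short: holder for the short vial, highest of the three: fixed mid-grey block 54 x 54 mm, 40 mm high, with one round well from above, 26 mm wide, 16 mm deep, rim bevelled 3 mm: a vial stands 24 mm above the origin. Origin: centre of its underside, on the case floor 4 mm above the bench; x points to the back of the case (hinge side), y along the row of holders, z up
- holder_medium: holder for the medium vial, middle in height: as holder_short but 30 mm high, well 26 mm wide, 16 mm deep: a vial stands 14 mm above the origin. The three holders stand side by side, 56 mm apart along y, in any order, in a fixed light grey case 68 mm deep (x), 180 mm long (y), rim 46 mm above the bench; the middle of the row is the middle of the case
- holder_tall: holder for the tall vial, the lowest: as holder_short but 22 mm high, well 30 mm wide, 16 mm deep: a vial stands 6 mm above the origin
- case_lid (a joint): angle of the case lid in rad: 0 fully shut, 1.8 to 2.1 (its stop) at the start, leaning back behind the case. The hinge line runs along the row of holders, 37 mm behind the row's middle (+x), 46 mm above the bench. Stiff hinge: the lid stays where it is left; 1 to 3 N near its free edge moves it
- lid_edge (a point): middle of the lid's free edge at its outer top face, 72 mm from the hinge and 25 mm over the hinge plane. The lid is a light grey tub, 72 mm from hinge to free edge, 180 mm long, 25 mm deep, hollow below. The point's -x axis points from the hinge to the edge, z out of the lid's top face (lid shut: axes as the holders')
There are look-alikes about, which are no part of the job. What is shaped like the vial_tall but green is not meant.

How it is judged:
By the outcome, as a careful person would: the job done as asked, in the order asked, and still so for the second after the job is handed in, with the robot touching nothing.
It also fails if it takes over 88 s, if anything falls off the work surface, if the arm or the gripper's body presses on something with over 40 N, if the wrist force passes 120 N, or if a joint passes its speed limit or range.

## Working session

There is one attempt and no reset: what is moved stays moved. The work goes in short steps, Python scripts to look and compute and a tool call to move; the robot and the scene stay as the last step left them, time stands still between calls to the robot, and variables do not carry over. Pictures are saved under pics/ and viewed, at most 14 in all, crops included, and the job is handed in when it is done.

Besides the shell and the picture viewer there is one more tool, called after "Call:" as a command line: name --pt "numbers of a row" for each row, then --argument value for the rest. step_arm: Moves the arm, as the interface text tells. Its arguments: {"type":"object","properties":{"rows":{"type":"array"},"newtons":{"type":"number"}},"required":["rows"]}

```bash
mkdir -p pics; cat > h.py <<'E'
import numpy as np,cv2
from station import arm
def grab(n,save=None):
    f=arm.grab_frame(n)
    if save: cv2.imwrite('pics/'+save,f['color'])
    return f
def K(f):
    F=f['color'].shape[0]/2/np.tan(np.radians(f['vfov'])/2)
    return np.array([[F,0,f['cx']],[0,F,f['cy']],[0,0,1]])
def RT(f): return cv2.Rodrigues(np.array(f['rvec'],float))[0],np.array(f['tvec'],float).ravel()
def ray(f,u,v):
    R,t=RT(f); d=R.T@np.linalg.inv(K(f))@[u,v,1]; return -R.T@t,d
def onz(f,u,v,z):
    c,d=ray(f,u,v); return c+d*(z-c[2])/d[2]
def proj(f,p):
    return cv2.projectPoints(np.array(p,float).reshape(-1,3),np.array(f['rvec'],float),np.array(f['tvec'],float),K(f),None)[0].reshape(-1,2)
E
python3 - <<'E'
from h import *
a=grab('scene','s0.png');b=grab('side','d0.png');w=grab('wrist','w0.png')
for f in(a,b,w): print(f['vfov'],f['cx'],f['cy'],ray(f,256,192))
cv2.imwrite('pics/both.png',cv2.resize(np.vstack([a['color'],b['color']]),None,fx=.78,fy=.78))
print(arm.get_state())
E
```

```text
47.15105777500039 251.65600890190274 188.83500724502093 (array([-0.03236199,  0.40964657,  0.67457763]), array([ 0.60206078, -0.41343495, -0.68318635]))
56.400538168638725 255.0283441862785 190.1037133105795 (array([ 0.48276694, -0.69008004,  0.52854964]), array([ 0.00361513,  0.85254373, -0.52267727]))
61.38901481735153 256.2616441867958 191.70417764364706 (array([ 0.09764926, -0.67129249,  0.38423194]), array([ 0.28598163,  0.0774257 , -0.95510275]))
{'t': 0.15, 'q': array([-1.01990730e+00,  3.59217430e-01,  1.12871047e-02, -2.62244074e-04,
       -1.22410733e+00, -2.88097106e-01]), 'qd': array([ 0.0009877 , -0.00589075,  0.00257054,  0.00209568,  0.00148639,
        0.00152462]), 'joint_efforts': array([ 3.97477406e-04, -5.83275282e+01,  2.93291259e+01,  7.00116992e+00,
        8.76103411e-03, -1.31863940e-04]), 'eef_pos': array([ 0.17523032, -0.65147906,  0.22584747]), 'ee_rot': array([ 3.14033242e+00, -1.16330691e-04, -2.87888992e+00]), 'force': array([ 0.71932209,  0.21290941, -0.19285418]), 'moment': array([-0.00632747,  0.00659604, -0.01959552]), 'gripper_force': 0.0, 'width': 0.08767957454840825}
```

View pics/s0.png

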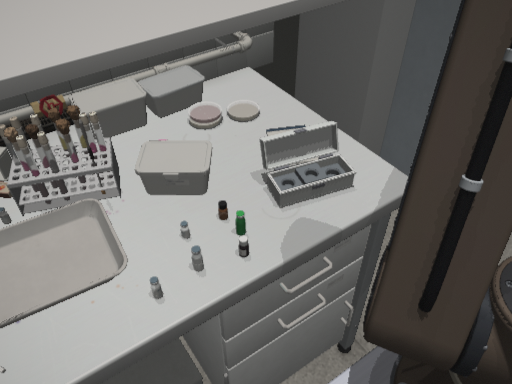

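View pics/d0.png

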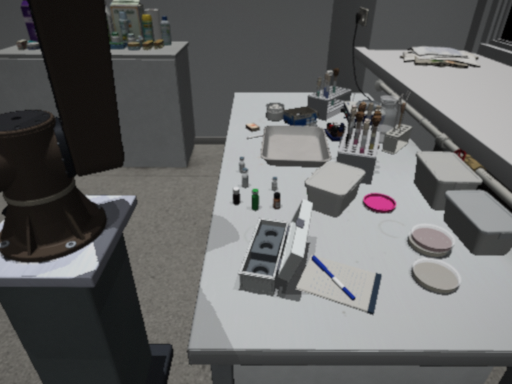

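The scene view shows three grey-capped clear vials at about (185,230), (197,258) and (156,287). It also shows the amber bottle (222,210), the green look-alike (241,222) and the dark white-capped bottle (244,246). The case is at (310,178) with its lid leaning back. Next I'll enlarge both views.

```bash
python3 - <<'E'
import cv2,numpy as np
a=cv2.imread('pics/s0.png');b=cv2.imread('pics/d0.png')
c1=cv2.resize(a[195:305,140:260],None,fx=5,fy=5,interpolation=cv2.INTER_CUBIC)
c2=cv2.resize(a[120:205,255:360],None,fx=7,fy=7,interpolation=cv2.INTER_CUBIC)
c3=cv2.resize(b[150:300,220:320],None,fx=4,fy=4,interpolation=cv2.INTER_CUBIC)
cv2.imwrite('pics/c1.png',c1);cv2.imwrite('pics/c2.png',c2);cv2.imwrite('pics/c3.png',c3)
E
```

```text
(no output)
```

View pics/c1.png

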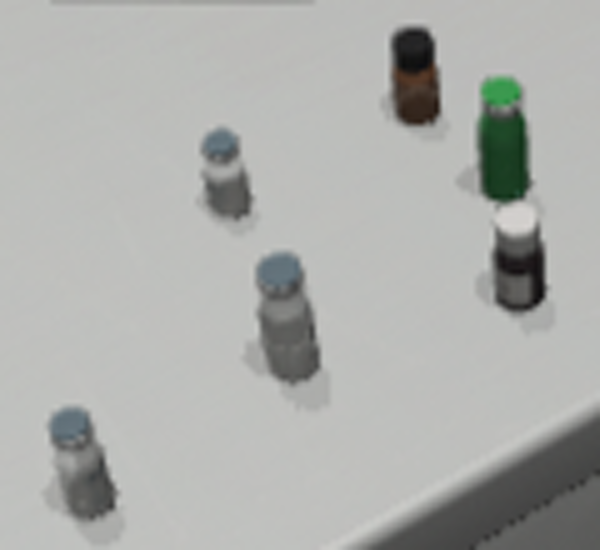

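View pics/c2.png

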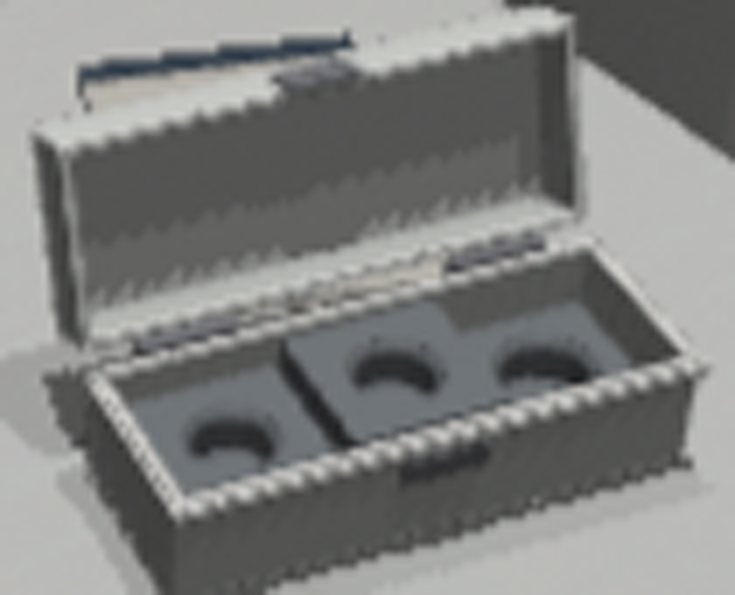

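View pics/c3.png

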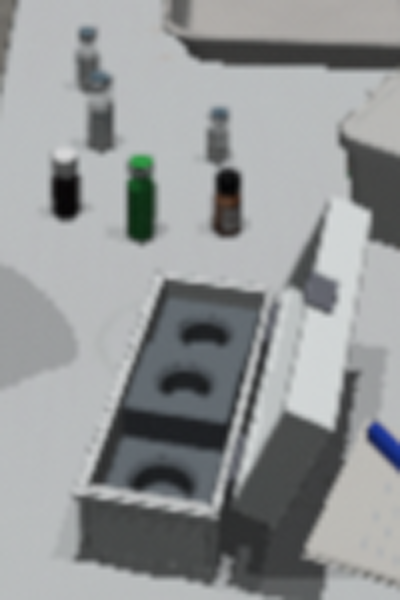

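The crop shows three clear vials: the smallest at (184,228), the tallest and thickest at (197,258), and a middle-sized one at (156,287). The green one and both screw-capped bottles are ruled out. In the case, the middle block is the highest. The side view shows the deepest drop towards the -y block, so that should be the tall holder. I'll check both readings with numbers.

```bash
cat >> h.py <<'E'
def tri(obs):
    A=np.zeros((3,3));b=np.zeros(3);L=[]
    for f,u,v in obs:
        c,d=ray(f,u,v);d=d/np.linalg.norm(d);P=np.eye(3)-np.outer(d,d);A+=P;b+=P@c;L.append((c,P))
    x=np.linalg.solve(A,b);return x,[np.linalg.norm(P@(x-c)) for c,P in L]
E
python3 - <<'E'
from h import *
np.set_printoptions(precision=4,suppress=True)
a=grab('scene');b=grab('side')
S=lambda x,y:(a,139.6+x/5,194.6+y/5)
S2=lambda x,y:(a,254.6+x/7,119.6+y/7)
D=lambda x,y:(b,219.6+x/4,149.6+y/4)
for n,s,d,h in[('short',(220,138),(218,113),.039),('tall',(279,265),(99,76),.057),('med',(71,420),(88,31),.049)]:
    print(n,tri([S(*s),D(*d)]),onz(*S(*s),h),onz(*D(*d),h))
for n,s,h in[('short',(232,205),0),('tall',(296,368),0),('med',(94,505),0)]: print('base',n,onz(*S(*s),h))
for n,s,d in[('FL',(180,510),(160,280)),('FR',(697,370),(80,493)),('BL',(88,372),(268,292)),('BR',(590,240),(222,510))]:
    print(n,tri([S2(*s),D(*d)]),onz(*S2(*s),.046),onz(*D(*d),.046))
for n,s,d in[('L',(232,437),(205,333)),('M',(395,367),(186,381)),('R',(545,362),(162,478))]:
    print(n,tri([S2(*s),D(*d)]))
E
```

```text
short (array([0.5383, 0.1909, 0.0367]), [np.float64(0.0014685793649213466), np.float64(0.0014685793649213239)]) [0.5381 0.1918 0.039 ] [0.5368 0.1847 0.039 ]
tall (array([0.4538, 0.2092, 0.0554]), [np.float64(0.0009532312818968965), np.float64(0.0009532312818967888)]) [0.4537 0.2099 0.057 ] [0.4532 0.205  0.057 ]
med (array([0.4422, 0.2992, 0.0463]), [np.float64(0.0002442290117948317), np.float64(0.0002442290117946544)]) [0.4405 0.2997 0.049 ] [0.4423 0.2934 0.049 ]
base short [0.5372 0.1919 0.    ]
base tall [0.4506 0.2106 0.    ]
base med [0.4389 0.3001 0.    ]
FL (array([ 0.4951, -0.0153,  0.0404]), [np.float64(0.0007528306260971767), np.float64(0.0007528306260971651)]) [ 0.4913 -0.0115  0.046 ] [ 0.4943 -0.0238  0.046 ]
FR (array([ 0.4547, -0.1881,  0.0397]), [np.float64(0.00015222692858140525), np.float64(0.00015222692858148594)]) [ 0.4497 -0.1822  0.046 ] [ 0.4552 -0.1944  0.046 ]
BL (array([ 0.558 , -0.028 ,  0.0429]), [np.float64(0.0024985427139659054), np.float64(0.0024985427139658737)]) [ 0.5583 -0.026   0.046 ] [ 0.5554 -0.0348  0.046 ]
BR (array([ 0.5211, -0.2026,  0.0431]), [np.float64(0.0007761453762839716), np.float64(0.0007761453762839145)]) [ 0.5176 -0.1998  0.046 ] [ 0.5215 -0.205   0.046 ]
L (array([ 0.5197, -0.0543,  0.032 ]), [np.float64(0.0004159527832269378), np.float64(0.0004159527832269369)])
M (array([ 0.5074, -0.1088,  0.0428]), [np.float64(0.00024670685568348036), np.float64(0.00024670685568338696)])
R (array([ 0.4949, -0.1633,  0.0266]), [np.float64(0.0006678238719049213), np.float64(0.000667823871904868)])
```

The triangulated cap heights (37, 55 and 46 mm) confirm which vial is which. The holder top heights of 32, 43 and 27 mm mean medium is at +y, short in the middle and tall at -y. The case yaw is about -0.224. I'll move over the case for a close look.

Call:
step_arm --pt "0.04 0.03 0 -0.1 0.0876" --pt "0.07 0.07 0 -0.2 0.0876" --pt "0.1 0.11 0 -0.3 0.0876" --pt "0.13 0.15 0 -0.4 0.0876" --pt "0.155 0.19 0 -0.486 0.0876" --pt "0.18 0.23 0 -0.486 0.0876" --pt "0.2 0.27 0 -0.486 0.07" --pt "0.225 0.31 0 -0.486 0.04" --pt "0.245 0.35 0 -0.486 0.04" --pt "0.265 0.39 0 -0.486 0.04" --pt "0.285 0.43 0 -0.486 0.04" --pt "0.3 0.47 0 -0.486 0.04" --pt "0.31 0.51 0 -0.486 0.04" --pt "0.31 0.54 0 -0.486 0.04" --pt "0.31 0.54 0 -0.486 0.04" --pt "0.31 0.54 0 -0.486 0.04" --pt "0.31 0.54 0 -0.486 0.04"

```text
t: 1.95
eef_pos: [0.4852, -0.1122, 0.2266]
ee_rot: [-3.142, 0.0, 2.918]
force: [-0.0, -0.6, 0.6]
width: 0.0402
gripper_force: 0.0
```

```bash
python3 - <<'E'
from h import *
w=grab('wrist','w1.png'); s=arm.get_state(); print(s['t'],s['eef_pos'],s['ee_rot'],s['q'],s['width'])
np.save('pics/w1.npy',w,allow_pickle=True)
for p in [(.5197,-.0543,.034),(.5074,-.1088,.044),(.4949,-.1633,.026)]: print(proj(w,p))
cv2.imwrite('pics/w1b.png',cv2.resize(w['color'],(768,576)))
E
```

```text
2.0 [ 0.48520676 -0.11252571  0.22655894] [-3.14151353e+00  1.85013360e-05  2.91753924e+00] [ 1.67471302e-01  6.46402228e-02 -3.68441536e-01  8.83525800e-05
 -1.13772766e+00 -1.96235812e+00] 0.04007491798720043
[[312.09546187 185.60333587]]
[[262.81019348 188.19742733]]
[[214.02505612 183.65196813]]
```

View pics/w1b.png

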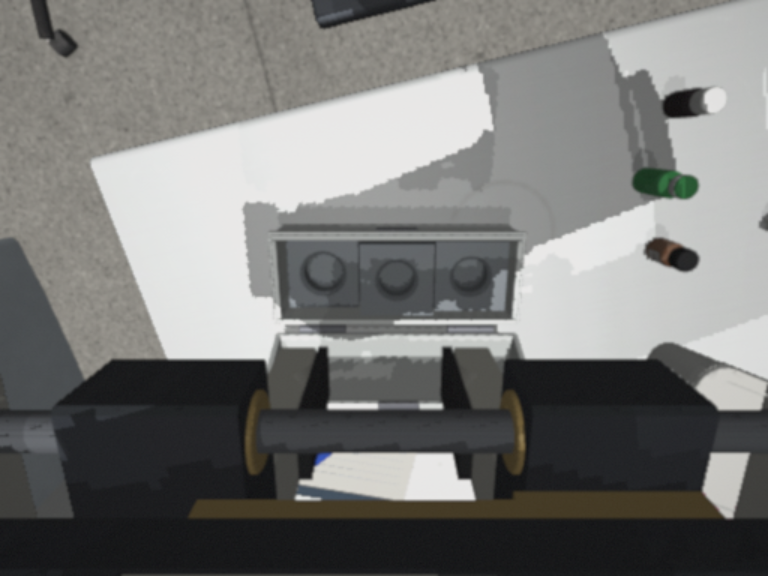

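The wrist view shows the case parallel to the image, with the three wells at about (323,270), (397,277) and (470,274) in the enlarged picture. The middle block is the highest. I'll compute the wells from this view, then go over the vials.

```bash
python3 - <<'E'
from h import *
np.set_printoptions(precision=4,suppress=True)
w=np.load('pics/w1.npy',allow_pickle=True).item()
g=cv2.GaussianBlur(cv2.cvtColor(w['color'],6),(3,3),0)
c=cv2.HoughCircles(cv2.resize(g[150:220,180:350],None,fx=4,fy=4,interpolation=2),3,1.5,130,param1=60,param2=25,minRadius=38,maxRadius=75)
print(c[0]/[4,4,4]+[180,150,0] if c is not None else 0)
for (u,v),z in zip([(313.3,182.3),(264.7,184.7),(215.3,180.2)],(.034,.044,.026)): print(onz(w,u,v,z))
# case rim corners at z=.046 (outer)
for u,v in[(272,230),(524,230),(517,319),(280,319)]: print(onz(w,u/1.5,v/1.5,.046))
E
```

```text
[[326.4375 196.3125  16.8875]
 [203.8125 200.0625  18.5375]
 [290.8125 202.6875  13.5875]]
[ 0.5162 -0.0523  0.034 ]
[ 0.504  -0.1059  0.044 ]
[ 0.4912 -0.1608  0.026 ]
[ 0.4501 -0.1845  0.046 ]
[ 0.4895 -0.0111  0.046 ]
[ 0.555  -0.0255  0.046 ]
[ 0.5158 -0.198   0.046 ]
```

Call:
step_arm --pt "0 0.045 0 0 0.04" --pt "0 0.09 0 0 0.04" --pt "0 0.135 0 0 0.04" --pt "0 0.18 0 0 0.04" --pt "0 0.225 0 0 0.04" --pt "0 0.27 0 0 0.04" --pt "-0.01 0.3 0 0 0.04" --pt "-0.01 0.32 0 0 0.04" --pt "-0.01 0.32 0 0 0.04" --pt "-0.01 0.32 0 0 0.04" --pt "-0.01 0.32 0 0 0.04"

```text
t: 3.1
eef_pos: [0.4756, 0.207, 0.2265]
ee_rot: [-3.141, -0.0, 2.917]
force: [0.3, -0.0, -1.0]
width: 0.0401
gripper_force: 0.0
```

```bash
python3 - <<'E'
from h import *
w=grab('wrist','w2.png'); s=arm.get_state(); print(s['t'],s['eef_pos'],s['ee_rot'],s['width'])
np.save('pics/w2.npy',w,allow_pickle=True)
for p in [(.538,.191,.039),(.4538,.209,.057),(.442,.299,.049)]: print(proj(w,p))
cv2.imwrite('pics/w2b.png',cv2.resize(w['color'],(768,576)))
E
```

```text
3.15 [0.47562847 0.20702194 0.22655987] [-3.14140306e+00 -3.21518441e-05  2.91690406e+00] 0.040104930701937165
[[253.86100131 223.16511364]]
[[252.37072494 151.98761472]]
[[336.00890288 119.84227303]]
```

View pics/w2b.png

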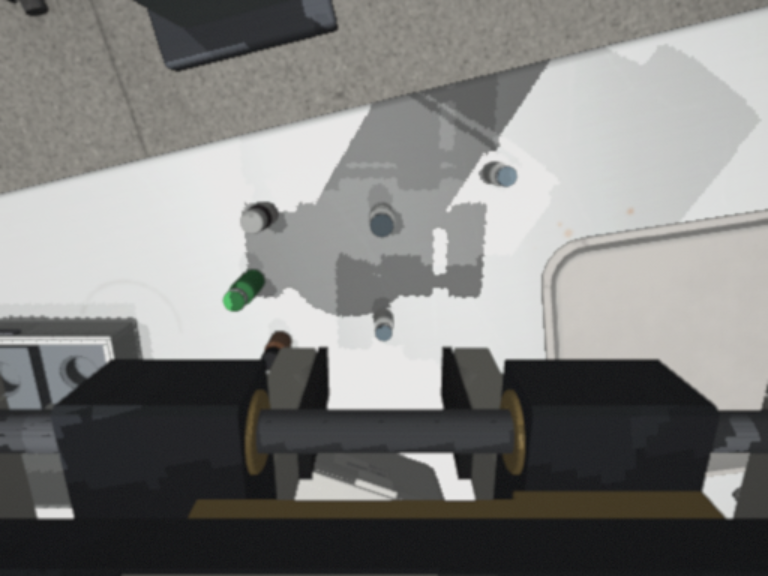

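The wrist view shows the cap tops: tall at (381,224), short at (384,330) and medium at (503,176), enlarged. All three are about 3 px off the two-camera prediction in the same direction, so this is a small calibration offset. I'll compare using the projected tool point.

```bash
python3 - <<'E'
from h import *
np.set_printoptions(precision=4,suppress=True)
w=np.load('pics/w2.npy',allow_pickle=True).item()
p=np.array([.4756,.207,.2265]);y=np.array([np.sin(2.917),-np.cos(2.917),0]);x=np.array([np.cos(2.917),np.sin(2.917),0])
for k in(-.041,-.02,0,.02,.041): print(k,proj(w,p+k*y)*1.5,proj(w,p+k*y+.0095*x)*1.5,proj(w,p+k*y-.0095*x)*1.5)
for n,u,v,z in[('short',256,220,.039),('tall',254,149.3,.057),('med',335.3,117.3,.049),('amber',280,338,.043),('white',257,216,.046),('green',240,295,.057)]:
    s=1.5 if n in('amber','white','green') else 1
    print(n,onz(w,u/s,v/s,z))
E
```

```text
-0.041 [[267.8039 371.1125]] [[265.9066 346.9359]] [[269.6413 394.5269]]
-0.02 [[325.9417 371.1189]] [[324.9906 346.9418]] [[326.8628 394.5338]]
0 [[381.3137 371.125 ]] [[381.2638 346.9474]] [[381.3621 394.5403]]
0.02 [[436.6885 371.1311]] [[437.5399 346.953 ]] [[435.864  394.5469]]
0.041 [[494.8349 371.1375]] [[496.6327 346.9589]] [[493.0938 394.5538]]
short [0.5347 0.1943 0.039 ]
tall [0.4515 0.2112 0.057 ]
med [0.4393 0.2987 0.049 ]
amber [0.5219 0.1159 0.043 ]
white [0.4285 0.1274 0.046 ]
green [0.4787 0.1021 0.057 ]
```

Fingertip check: the wrist y reads about 1.3 mm high and x is good. Corrected targets:

| Item | x | y |
|---|---|---|
| Short vial | .536 | .193 |
| Tall vial | .4525 | .210 |
| Medium vial | .440 | .298 |
| Medium well | .517 | -.054 |
| Short well | .505 | -.107 |
| Tall well | .492 | -.162 |

I'll pick the short vial first.

Call:
step_arm --pt "0.03 -0.007 -0.02 0 0.04" --pt "0.06 -0.014 -0.04 0 0.04" --pt "0.06 -0.014 -0.08 0 0.04" --pt "0.06 -0.014 -0.12 0 0.04" --pt "0.06 -0.014 -0.16 0 0.04" --pt "0.06 -0.014 -0.19 0 0.04" --pt "0.06 -0.014 -0.207 0 0.04" --pt "0.06 -0.014 -0.207 0 0.04" --pt "0.06 -0.014 -0.207 0 0.03" --pt "0.06 -0.014 -0.207 0 0.02" --pt "0.06 -0.014 -0.207 0 0.01" --pt "0.06 -0.014 -0.207 0 0.01" --pt "0.06 -0.014 -0.207 0 0.01" --pt "0.06 -0.014 -0.207 0 0.01" --newtons 10

```text
t: 4.55
eef_pos: [0.5359, 0.1945, 0.0204]
ee_rot: [3.141, 0.001, 2.919]
force: [0.5, -1.9, 5.0]
width: 0.016
gripper_force: 9.9
```

Call:
step_arm --pt "0 0 0.02 0 0.01" --pt "0 0 0.05 0 0.01" --pt "0 0 0.09 0 0.01" --pt "0 0 0.12 0 0.01" --pt "0 0 0.12 0 0.01"

```text
t: 5.05
eef_pos: [0.5375, 0.1956, 0.1442]
ee_rot: [3.136, 0.005, 2.919]
force: [0.8, 0.7, -0.4]
width: 0.0165
gripper_force: 9.9
```

```bash
python3 - <<'E'
from h import *
w=grab('wrist'); a=grab('scene'); s=arm.get_state(); print(s['t'],s['eef_pos'],s['width'],s['gripper_force'],s['force'])
W=cv2.resize(w['color'][200:330,190:330],None,fx=3,fy=3,interpolation=2)
q=proj(a,s['eef_pos'])[0].astype(int);print(q)
A=cv2.resize(a['color'][q[1]-45:q[1]+45,q[0]-45:q[0]+45],(390,390),interpolation=2)
cv2.imwrite('pics/g1.png',np.hstack([W,A]))
E
```

```text
5.15 [0.53529463 0.19441626 0.14010348] 0.016061495861990568 9.86964538693428 [ 0.10669111  0.27346094 -1.68118387]
[176 185]
```

View pics/g1.png

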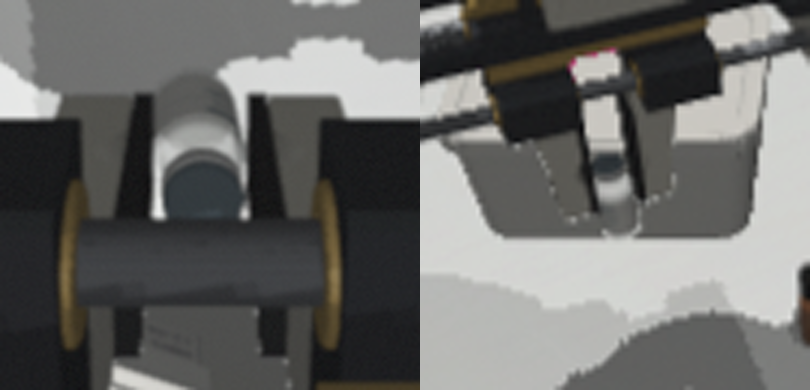

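The short vial is held upright between the pads, with its cap at about (258,263) in the wrist image. I'll compute its offset from the TCP.

```bash
python3 - <<'E'
from h import *
w=grab('wrist'); s=arm.get_state(); p=s['eef_pos']; print(p)
print(onz(w,257.7,263.3,p[2]+.020)-p, 'front of base:',proj(w,p+[0,0,-.019]))
print(proj(w,p+[0,0,.02]))
E
```

```text
[0.53475187 0.19402751 0.13906377]
[-0.00021676  0.00235015  0.02      ] front of base: [[253.58470766 231.4285955 ]]
[[253.07575085 264.6451959 ]]
```

Call:
step_arm --pt "-0.003 -0.03 0 0 0.01" --pt "-0.007 -0.07 0 0 0.01" --pt "-0.011 -0.11 0 0 0.01" --pt "-0.015 -0.15 0 0 0.01" --pt "-0.019 -0.19 0 0 0.01" --pt "-0.023 -0.23 0 0 0.01" --pt "-0.026 -0.26 0 0 0.01" --pt "-0.029 -0.285 0 0 0.01" --pt "-0.03 -0.301 0 0 0.01" --pt "-0.03 -0.301 -0.02 0 0.01" --pt "-0.03 -0.301 -0.04 0 0.01" --pt "-0.03 -0.301 -0.055 0 0.01" --pt "-0.03 -0.301 -0.055 0 0.01" --pt "-0.03 -0.301 -0.055 0 0.01"

```text
t: 6.6
eef_pos: [0.5047, -0.1069, 0.0838]
ee_rot: [-3.141, -0.002, 2.919]
force: [0.7, -0.1, 1.0]
width: 0.016
gripper_force: 9.9
```

```bash
python3 - <<'E'
from h import *
w=grab('wrist'); a=grab('side'); s=arm.get_state(); print(s['t'],s['eef_pos'],s['width'],s['gripper_force'],s['force'])
W=cv2.resize(w['color'][170:300,170:350],None,fx=3,fy=3,interpolation=2)
q=proj(a,s['eef_pos'])[0].astype(int);print(q)
A=cv2.resize(a['color'][q[1]-65:q[1]+65,q[0]-40:q[0]+40],(240,390),interpolation=2)
cv2.imwrite('pics/g2.png',np.hstack([W,A]))
E
```

```text
6.7 [ 0.50566111 -0.10673998  0.08492813] 0.01642584776342568 9.868345856666565 [ 0.22667652 -0.18979926 -0.89166796]
[265 228]
```

View pics/g2.png

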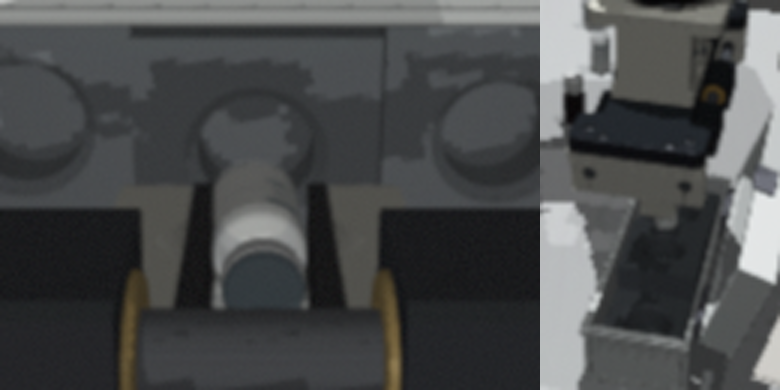

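The wrist crop shows the well bevel centred at about (256,148) in the crop, with the vial in line with it. Quick numeric check.

```bash
python3 - <<'E'
from h import *
w=grab('wrist'); p=arm.get_state()['eef_pos']
print(p, onz(w,255.3,219.3,.044)-p, onz(w,257.7,170+282/3,p[2]+.019)-p)
g=cv2.cvtColor(w['color'],6)
b=[onz(w,255.3,170+90/3,.044),onz(w,170+198/3,219,.044),onz(w,170+315/3,219,.044)]
print(b)
E
```

```text
[ 0.50575097 -0.10672267  0.0851251 ] [ 0.00019369  0.00035351 -0.0411251 ] [-0.00060063  0.00189834  0.019     ]
[array([ 0.49278116, -0.103373  ,  0.044     ]), array([ 0.50290844, -0.11879497,  0.044     ]), array([ 0.50862263, -0.09358987,  0.044     ])]
```

Within about 1 mm. I'll lower with a -1 mm nudge in y and release.

Call:
step_arm --pt "0 -0.001 -0.012 0 0.01" --pt "0 -0.001 -0.024 0 0.01" --pt "0 -0.001 -0.032 0 0.01" --pt "0 -0.001 -0.035 0 0.01" --pt "0 -0.001 -0.035 0 0.01" --pt "0 -0.001 -0.035 0 0.01"

```text
t: 7.35
eef_pos: [0.5054, -0.1078, 0.0495]
ee_rot: [-3.142, -0.0, 2.918]
force: [-0.4, 0.1, -1.0]
width: 0.0164
gripper_force: 9.9
```

Call:
step_arm --pt "0 0 -0.001 0 0.01" --pt "0 0 -0.001 0 0.02" --pt "0 0 -0.001 0 0.028" --pt "0 0 -0.001 0 0.032" --pt "0 0 -0.001 0 0.032" --pt "0 0 0.02 0 0.032" --pt "0 0 0.05 0 0.032" --pt "0 0 0.09 0 0.036" --pt "-0.007 0.04 0.09 0 0.04" --pt "-0.015 0.09 0.09 0 0.04" --pt "-0.023 0.14 0.09 0 0.04" --pt "-0.03 0.19 0.09 0 0.04" --pt "-0.038 0.24 0.09 0 0.04" --pt "-0.046 0.29 0.09 0 0.04" --pt "-0.055 0.34 0.09 0 0.04" --pt "-0.062 0.38 0.09 0 0.04" --pt "-0.0655 0.406 0.08 0 0.04" --pt "-0.0655 0.406 0.06 0 0.04" --pt "-0.0655 0.406 0.06 0 0.04"

```text
t: 9.25
eef_pos: [0.4382, 0.2977, 0.1073]
ee_rot: [-3.138, -0.002, 2.919]
force: [-0.2, -0.8, 0.1]
width: 0.04
gripper_force: 0.0
```

```bash
python3 - <<'E'
from h import *
w=grab('wrist'); a=grab('scene'); s=arm.get_state(); p=s['eef_pos'];print(s['t'],p,s['width'],s['force'])
W=cv2.resize(w['color'][170:300,170:350],None,fx=3,fy=3,interpolation=2)
A=cv2.resize(a['color'][125:205,260:350],None,fx=4,fy=4,interpolation=2)
c=np.zeros((390,900,3),np.uint8);c[:,:540]=W;c[:320,540:]=A
cv2.imwrite('pics/g3.png',c[:,:800])
print(proj(w,[.440,.298+.0013,.049]))
E
```

```text
9.35 [0.43964644 0.29768751 0.10955155] 0.039636989332289915 [ 0.29850942 -0.0440171   0.17503082]
[[257.78529755 211.87329684]]
```

View pics/g3.png

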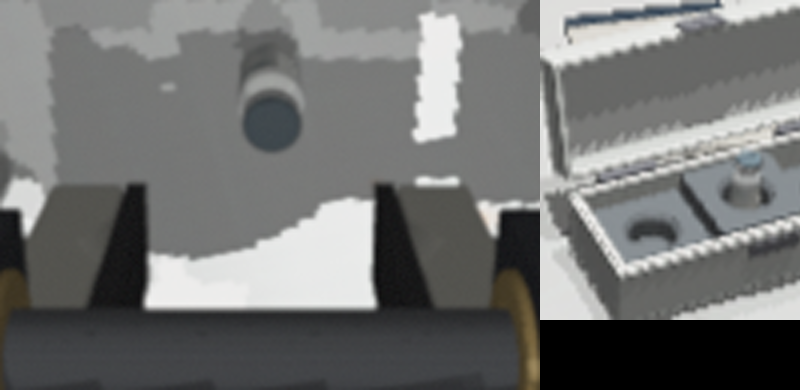

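The short vial stands in its well, and the medium vial's cap at (261,211) is centred between the fingers to about 2 mm. I'll grip it.

Call:
step_arm --pt "0 0.0015 -0.03 0 0.04" --pt "0 0.0015 -0.06 0 0.04" --pt "0 0.0015 -0.0805 0 0.04" --pt "0 0.0015 -0.0805 0 0.04" --pt "0 0.0015 -0.0805 0 0.03" --pt "0 0.0015 -0.0805 0 0.02" --pt "0 0.0015 -0.0805 0 0.01" --pt "0 0.0015 -0.0805 0 0.01" --pt "0 0.0015 -0.0805 0 0.01" --pt "0 0.0015 -0.0805 0 0.01" --newtons 10

```text
t: 10.35
eef_pos: [0.4404, 0.3003, 0.0302]
ee_rot: [3.14, 0.001, 2.919]
force: [0.1, -0.7, 7.3]
width: 0.0166
gripper_force: 10.0
```

Call:
step_arm --pt "0 0 0.03 0 0.01" --pt "0 0 0.07 0 0.01" --pt "0 0 0.11 0 0.01" --pt "0.008 -0.035 0.11 0 0.01" --pt "0.017 -0.08 0.11 0 0.01" --pt "0.027 -0.125 0.11 0 0.01" --pt "0.037 -0.17 0.11 0 0.01" --pt "0.047 -0.215 0.11 0 0.01" --pt "0.056 -0.26 0.11 0 0.01" --pt "0.065 -0.3 0.11 0 0.01" --pt "0.072 -0.335 0.11 0 0.01" --pt "0.0765 -0.355 0.11 0 0.01" --pt "0.0765 -0.355 0.1 0 0.01" --pt "0.0765 -0.355 0.08 0 0.01" --pt "0.0765 -0.355 0.06 0 0.01" --pt "0.0765 -0.355 0.06 0 0.01" --pt "0.0765 -0.355 0.06 0 0.01"

```text
t: 12.05
eef_pos: [0.5162, -0.055, 0.0892]
ee_rot: [-3.141, -0.001, 2.919]
force: [-0.3, -0.4, 0.2]
width: 0.0166
gripper_force: 10.0
```

```bash
python3 - <<'E'
from h import *
w=grab('wrist'); s=arm.get_state(); p=s['eef_pos'];print(s['t'],p,s['width'],s['force'])
np.save('pics/w4.npy',w,allow_pickle=True)
W=cv2.resize(w['color'][170:300,170:350],None,fx=3,fy=3,interpolation=2)
cv2.imwrite('pics/g4.png',W)
print((proj(w,[.517,-.055+.0013,.034])-[170,170])*3,(proj(w,p+[0,.0018,.0188])-[170,170])*3)
E
```

```text
12.1 [ 0.51675326 -0.0549455   0.08976235] 0.016509099367510133 [ 1.16018347  0.3342271  -0.26564056]
[[260.60911711 126.46073054]] [[264.22746984 288.31958434]]
```

View pics/g4.png

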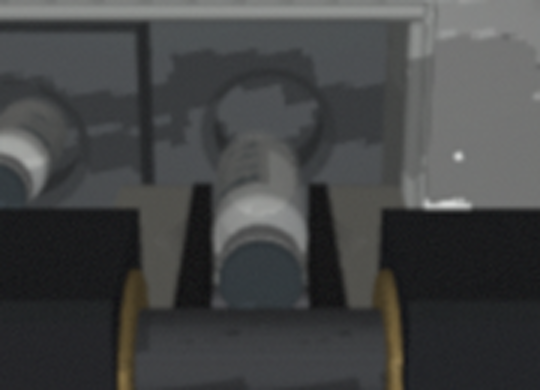

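The medium well bevel is centred at (266,130) in the crop, with the vial in line to about 1 mm. I'll lower it and release.

Call:
step_arm --pt "0 0.001 -0.012 0 0.01" --pt "0 0.001 -0.026 0 0.01" --pt "0 0.001 -0.036 0 0.01" --pt "0 0.001 -0.04 0 0.01" --pt "0 0.001 -0.04 0 0.01" --pt "0 0.001 -0.04 0 0.01"

```text
t: 12.7
eef_pos: [0.5166, -0.0543, 0.0493]
ee_rot: [3.141, 0.0, 2.918]
force: [0.5, 0.2, 0.3]
width: 0.0166
gripper_force: 10.0
```

Call:
step_arm --pt "0 0 -0.001 0 0.01" --pt "0 0 -0.001 0 0.02" --pt "0 0 -0.001 0 0.028" --pt "0 0 -0.001 0 0.032" --pt "0 0 -0.001 0 0.032" --pt "0 0 0.02 0 0.032" --pt "0 0 0.05 0 0.032" --pt "0 0 0.09 0 0.036" --pt "-0.01 0.04 0.09 0 0.044" --pt "-0.02 0.085 0.09 0 0.044" --pt "-0.031 0.13 0.09 0 0.044" --pt "-0.042 0.175 0.09 0 0.044" --pt "-0.053 0.22 0.09 0 0.044" --pt "-0.06 0.25 0.09 0 0.044" --pt "-0.064 0.265 0.08 0 0.044" --pt "-0.064 0.265 0.06 0 0.044" --pt "-0.064 0.265 0.06 0 0.044"

```text
t: 14.4
eef_pos: [0.4506, 0.2096, 0.1065]
ee_rot: [-3.138, -0.003, 2.919]
force: [-0.8, -0.4, -1.3]
width: 0.0438
gripper_force: 0.0
```

```bash
python3 - <<'E'
from h import *
w=grab('wrist'); s=arm.get_state(); p=s['eef_pos'];print(s['t'],p,s['width'],s['force'])
g=w['color'].astype(int); c=w['color'][170:270,200:312]
m=((c[...,0].astype(int)-c[...,2])>12).astype(np.uint8)
n,l,st,ce=cv2.connectedComponentsWithStats(m)
for i in range(1,n):
    if st[i,4]>30: print(st[i],ce[i]+[200,170])
print(proj(w,[.4525,.210+.0013,.057]),proj(w,p+[0,.0013,-.053]))
E
```

```text
14.45 [0.45143722 0.20963634 0.10782888] 0.04407484033227568 [-0.03317984  0.0429822  -0.16713903]
[ 48  40  20  16 180] [256.90555556 218.31666667]
[[257.98822242 216.48534977]] [[257.13744651 214.05708281]]
```

Call:
step_arm --pt "0.001 0.0 -0.03 0 0.044" --pt "0.001 0.0 -0.055 0 0.044" --pt "0.001 0.0 -0.072 0 0.044" --pt "0.001 0.0 -0.072 0 0.044" --pt "0.001 0.0 -0.072 0 0.03" --pt "0.001 0.0 -0.072 0 0.02" --pt "0.001 0.0 -0.072 0 0.01" --pt "0.001 0.0 -0.072 0 0.01" --pt "0.001 0.0 -0.072 0 0.01" --pt "0.001 0.0 -0.072 0 0.01" --newtons 10

```text
t: 15.45
eef_pos: [0.4538, 0.2111, 0.0378]
ee_rot: [3.141, 0.001, 2.919]
force: [-0.2, -0.5, 5.7]
width: 0.0194
gripper_force: 10.0
```

Call:
step_arm --pt "0 0 0.03 0 0.01" --pt "0 0 0.07 0 0.01" --pt "0 0 0.11 0 0.01" --pt "0.004 -0.035 0.11 0 0.01" --pt "0.009 -0.08 0.11 0 0.01" --pt "0.013 -0.125 0.11 0 0.01" --pt "0.018 -0.17 0.11 0 0.01" --pt "0.022 -0.215 0.11 0 0.01" --pt "0.027 -0.26 0.11 0 0.01" --pt "0.032 -0.305 0.11 0 0.01" --pt "0.036 -0.345 0.11 0 0.01" --pt "0.0385 -0.3735 0.11 0 0.01" --pt "0.0385 -0.3735 0.1 0 0.01" --pt "0.0385 -0.3735 0.08 0 0.01" --pt "0.0385 -0.3735 0.06 0 0.01" --pt "0.0385 -0.3735 0.06 0 0.01" --pt "0.0385 -0.3735 0.06 0 0.01"

```text
t: 17.15
eef_pos: [0.4917, -0.1625, 0.0971]
ee_rot: [-3.141, -0.001, 2.919]
force: [0.2, -0.6, -0.2]
width: 0.0191
gripper_force: 10.0
```

```bash
python3 - <<'E'
from h import *
w=grab('wrist'); s=arm.get_state(); p=s['eef_pos'];print(s['t'],p,s['width'],s['force'])
W=cv2.resize(w['color'][170:300,170:350],None,fx=3,fy=3,interpolation=2)
cv2.imwrite('pics/g5.png',W)
print((proj(w,[.492,-.1625+.0013,.026])-[170,170])*3,(proj(w,p+[0,.0018,.0188])-[170,170])*3)
E
```

```text
17.2 [ 0.49223577 -0.16253042  0.09770036] 0.019017125814530998 [ 0.27587116 -0.24348682 -0.07208471]
[[259.99201168 102.32130435]] [[263.6170338  288.60839595]]
```

View pics/g5.png

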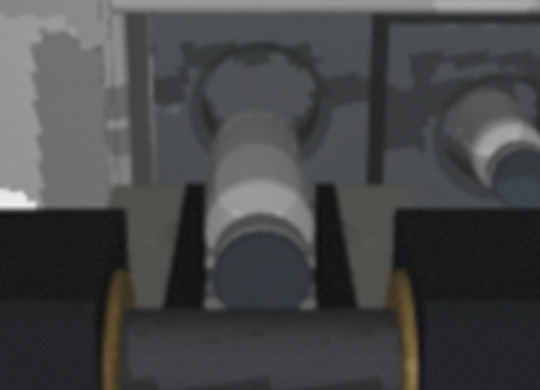

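The tall well is centred at (260,107) against a prediction of (260,102), which is good. Lowering.

Call:
step_arm --pt "0.001 0 -0.015 0 0.01" --pt "0.001 0 -0.032 0 0.01" --pt "0.001 0 -0.044 0 0.01" --pt "0.001 0 -0.049 0 0.01" --pt "0.001 0 -0.049 0 0.01" --pt "0.001 0 -0.049 0 0.01"

```text
t: 17.8
eef_pos: [0.4933, -0.1628, 0.0486]
ee_rot: [3.141, 0.001, 2.919]
force: [-0.8, -0.5, 0.4]
width: 0.0194
gripper_force: 10.0
```

Call:
step_arm --pt "0 0 -0.001 0 0.01" --pt "0 0 -0.001 0 0.022" --pt "0 0 -0.001 0 0.03" --pt "0 0 -0.001 0 0.034" --pt "0 0 -0.001 0 0.034" --pt "0 0 0.02 0 0.034" --pt "0 0 0.05 0 0.034" --pt "0 0 0.09 0 0.03" --pt "0 0 0.13 0 0.01" --pt "0 0 0.15 0 0" --pt "0 0 0.15 0 0" --pt "0 0 0.15 0 0"

```text
t: 19.0
eef_pos: [0.4927, -0.1627, 0.1982]
ee_rot: [3.141, 0.001, 2.918]
force: [0.5, 0.1, -1.4]
width: 0.0043
gripper_force: 0.0
```

```bash
python3 - <<'E'
from h import *
np.set_printoptions(precision=4,suppress=True)
a=grab('scene'); b=grab('side'); w=grab('wrist'); s=arm.get_state(); print(s['t'],s['eef_pos'],s['width'])
C=np.array([.505,-.1075,0]); th=-.224
ex=np.array([np.cos(th),np.sin(th),0]);ey=np.array([-np.sin(th),np.cos(th),0])
def cut(f,u,v,y):
    c,d=ray(f,u,v);k=(y-(c-C)@ey)/(d@ey);p=c+k*d-C;return p@ex,p[2]
for n,(x,y) in{'Emid':(275,69),'Imid':(323,84)}.items():
    X,Z=cut(a,254.6+x/7,119.6+y/7,0);print(n,X,Z,'r',np.hypot(X-.037,Z-.046),'ang',np.arctan2(Z-.046,.037-X))
for yy,(x,y) in[(.09,(40,128)),(-.09,(510,10)),(.09,(72,150)),(-.09,(575,18))]:
    X,Z=cut(a,254.6+x/7,119.6+y/7,yy);print(yy,X,Z,'r',np.hypot(X-.037,Z-.046),'ang',np.arctan2(Z-.046,.037-X))
A=cv2.resize(a['color'][115:205,255:360],None,fx=3.8,fy=3.8,interpolation=2);W=cv2.resize(b['color'][185:300,255:325],(240,394),interpolation=2)
c=np.zeros((400,650,3),np.uint8);c[:A.shape[0],:A.shape[1]]=A;c[:394,405:645]=W
cv2.imwrite('pics/g6.png',c)
E
```

```text
19.15 [ 0.4921 -0.1627  0.1968] 0.00037050697300184115
Emid 0.09573202924661797 0.0964648199965219 r 0.07743480688105928 ang 2.4317595622457984
Imid 0.06289188731091551 0.1120340833516138 r 0.07092876703150158 ang 1.9444728545578105
0.09 0.07689536766244147 0.11065331468270012 r 0.07597164905661603 ang 2.1236699995309407
-0.09 0.10216985305432073 0.09208628245164319 r 0.07981888985280611 ang 2.5260695987204906
0.09 0.05155797753456778 0.11957550137398165 r 0.07500192739076614 ang 1.7661376510204352
-0.09 0.06368597527198416 0.11294428511032883 r 0.07206718105455455 ang 1.9501207882256166
```

View pics/g6.png

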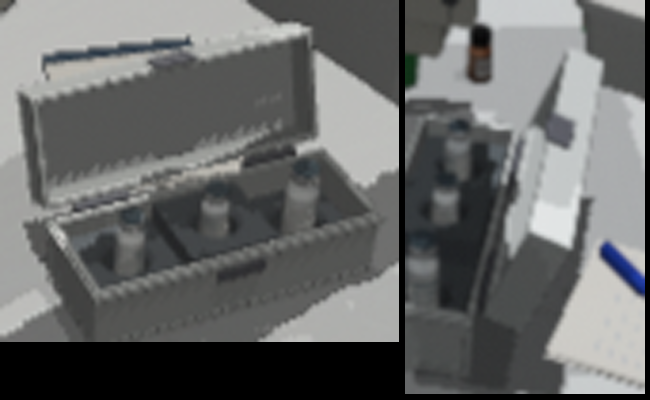

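All three vials stand in their holders with the caps level. The lid is at about 1.95 rad, with its outer edge about 90–96 mm behind the row and 0.10 m high. I'll go behind the lid with the fingers closed.

Call:
step_arm --pt "0.03 0.006 0 0 0" --pt "0.07 0.014 0 0 0" --pt "0.1 0.021 0 0 0" --pt "0.13 0.027 0 0 0" --pt "0.134 0.028 0 0 0" --pt "0.134 0.028 -0.04 0 0" --pt "0.134 0.028 -0.08 0 0" --pt "0.134 0.028 -0.118 0 0" --pt "0.134 0.028 -0.118 0 0" --pt "0.134 0.028 -0.118 0 0"

```text
t: 20.15
eef_pos: [0.6263, -0.1351, 0.0798]
ee_rot: [-3.14, -0.002, 2.919]
force: [0.9, -0.1, 0.5]
width: 0.0004
gripper_force: 0.0
```

Call:
step_arm --pt "-0.01 0.0023 0 0 0" --pt "-0.018 0.0041 0.002 0 0" --pt "-0.024 0.0055 0.006 0 0" --pt "-0.03 0.0068 0.01 0 0" --pt "-0.036 0.0082 0.014 0 0" --pt "-0.042 0.0096 0.018 0 0" --pt "-0.047 0.0107 0.021 0 0" --pt "-0.052 0.0118 0.025 0 0" --pt "-0.057 0.013 0.027 0 0" --pt "-0.062 0.0141 0.029 0 0" --pt "-0.062 0.0141 0.029 0 0"

```text
t: 21.25
eef_pos: [0.5642, -0.1206, 0.1093]
ee_rot: [3.142, -0.0, 2.918]
force: [-0.5, -0.1, -0.1]
width: 0.0005
gripper_force: 0.0
```

```bash
python3 - <<'E'
from h import *
a=grab('scene');b=grab('side'); s=arm.get_state(); print(s['t'],s['eef_pos'],s['force'])
A=cv2.resize(a['color'][115:205,255:360],None,fx=3.8,fy=3.8,interpolation=2);W=cv2.resize(b['color'][185:300,245:325],(274,394),interpolation=2)
c=np.zeros((400,680,3),np.uint8);c[:A.shape[0],:A.shape[1]]=A;c[:394,405:679]=W
cv2.imwrite('pics/g7.png',c)
E
```

```text
21.35 [ 0.56462698 -0.12066852  0.10903984] [-0.0943559   0.00366957 -0.48165021]
```

View pics/g7.png

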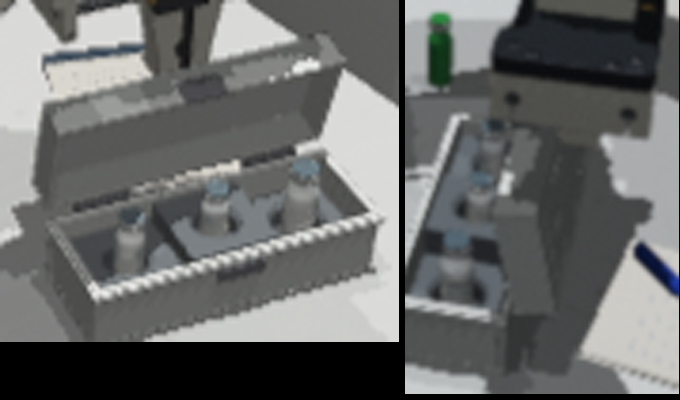

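The lid has come up to about 1.4 rad with the fingertip on its outer face. I'll follow the arc down.

Call:
step_arm --pt "-0.0063 0.0014 0.0015 0 0" --pt "-0.0127 0.0029 0.002 0 0" --pt "-0.019 0.0043 0.002 0 0" --pt "-0.0254 0.0058 0.001 0 0" --pt "-0.0315 0.0072 -0.001 0 0" --pt "-0.0374 0.0085 -0.003 0 0" --pt "-0.0432 0.0098 -0.0055 0 0" --pt "-0.046 0.0105 -0.007 0 0" --pt "-0.0488 0.0111 -0.0085 0 0" --pt "-0.0513 0.0117 -0.0105 0 0" --pt "-0.0538 0.0122 -0.0125 0 0" --pt "-0.0562 0.0128 -0.0145 0 0" --pt "-0.0585 0.0133 -0.0166 0 0" --pt "-0.0607 0.0138 -0.019 0 0" --pt "-0.0628 0.0143 -0.0215 0 0" --pt "-0.0647 0.0147 -0.024 0 0" --pt "-0.0666 0.0152 -0.0266 0 0" --pt "-0.0666 0.0152 -0.0266 0 0"

```text
t: 23.15
eef_pos: [0.4976, -0.1055, 0.082]
ee_rot: [-3.141, -0.001, 2.918]
force: [0.2, -0.9, 0.5]
width: 0.0002
gripper_force: 0.0
```

Call:
step_arm --pt "-0.001 0.0002 -0.0015 0 0" --pt "-0.002 0.0004 -0.003 0 0" --pt "-0.003 0.0006 -0.0045 0 0" --pt "-0.0035 0.0008 -0.006 0 0" --pt "-0.0045 0.001 -0.0075 0 0" --pt "-0.005 0.0012 -0.009 0 0" --pt "-0.0055 0.0013 -0.0105 0 0" --pt "-0.006 0.0013 -0.0115 0 0" --pt "-0.006 0.0013 -0.0115 0 0" --pt "-0.006 0.0013 -0.0115 0 0"

```text
t: 24.15
eef_pos: [0.4924, -0.1042, 0.0713]
ee_rot: [3.142, 0.0, 2.919]
force: [-0.7, -0.5, 5.1]
width: 0.0005
gripper_force: 2.5
```

Contact force is now 5 N at the expected shut height. I'll press a little further to seat the lid.

Call:
step_arm --pt "0 0 -0.0005 0 0" --pt "0 0 -0.001 0 0" --pt "0 0 -0.0015 0 0" --pt "0 0 -0.0015 0 0"

```text
t: 24.55
eef_pos: [0.4925, -0.1042, 0.071]
ee_rot: [-3.142, 0.001, 2.919]
force: [-7.7, 3.6, 20.7]
width: 0.0007
gripper_force: 10.2
```

Call:
step_arm --pt "0 0 0.002 0 0" --pt "0 0 0.01 0 0" --pt "0 0 0.04 0 0" --pt "0 0 0.08 0 0" --pt "-0.02 0.04 0.12 0 0" --pt "-0.02 0.08 0.15 0 0" --pt "-0.02 0.12 0.15 0 0" --pt "-0.02 0.16 0.15 0 0" --pt "-0.02 0.16 0.15 0 0" --pt "-0.02 0.16 0.15 0 0"

```text
t: 25.55
eef_pos: [0.472, 0.0566, 0.2196]
ee_rot: [-3.142, -0.0, 2.921]
force: [-0.9, -0.3, -0.2]
width: 0.0003
gripper_force: 0.0
```

```bash
python3 - <<'E'
from h import *
s=arm.get_state(); print(s['t'],s['eef_pos'],s['force'])
C=np.array([.505,-.1075,0]); th=-.224
ex=np.array([np.cos(th),np.sin(th),0]);ey=np.array([-np.sin(th),np.cos(th),0])
f=grab('side');a=grab('scene')
def P(x,y,z): return C+x*ex+y*ey+[0,0,z]
for n,f in(('side',f),('scene',a)):
    hsv=cv2.cvtColor(f['color'],6)
    for y in(-.06,.04):
        e=proj(f,P(-.035,y,.071))[0];m=proj(f,P(-.035,y,.046))[0];g=proj(f,P(-.035,y,0))[0]
        k=np.linspace(-.3,1.1,29)[:,None];q=e+(g-e)*k
        print(n,y,e,m,g,[int(hsv[int(round(v)),int(round(u))]) for u,v in q])
    # stain bottles / outlines: change since the first picture
o=cv2.imread('pics/s0.png');
d=np.abs(o.astype(int)-a['color']).max(2)
for n,(u,v) in{'amber':(222,210),'green':(241,222),'white':(244,246),'sv':(184,228),'tv':(197,258),'mv':(156,287)}.items(): print(n,np.median(d[v-10:v+10,u-5:u+5]))
E
```

```text
25.55 [0.47201021 0.05658467 0.21956458] [-0.8582262  -0.30975987 -0.15345699]
side -0.06 [241.32725984 249.92526668] [241.51203852 259.68732301] [241.83486713 276.74270502] [89, 95, 177, 181, 181, 181, 181, 180, 179, 187, 193, 203, 206, 209, 205, 172, 98, 72, 72, 71, 70, 74, 77, 93, 81, 67, 64, 64, 65]
side 0.04 [253.1574883  220.21606239] [253.1283138  229.43340333] [253.07706442 245.62504326] [89, 89, 89, 90, 89, 90, 91, 96, 117, 142, 162, 203, 207, 208, 210, 209, 209, 209, 209, 208, 209, 204, 206, 209, 209, 209, 208, 208, 209]
scene -0.06 [345.09381405 165.82127771] [343.57277876 174.67481536] [340.91030886 190.17233709] [212, 201, 207, 212, 212, 212, 145, 86, 86, 85, 85, 85, 93, 84, 136, 81, 83, 82, 82, 86, 85, 86, 86, 91, 80, 86, 154, 176, 177]
scene 0.04 [302.99538161 177.49038301] [302.19758131 186.38070852] [300.8030311  201.92094488] [213, 213, 201, 212, 213, 213, 197, 89, 87, 87, 86, 87, 91, 120, 122, 97, 80, 82, 82, 85, 86, 86, 86, 85, 91, 89, 146, 125, 95]
amber 3.0
green 2.0
white 4.0
sv 31.5
tv 96.0
mv 65.0
```

In the scene view, the lid's top edge and the seam lie where a shut lid puts them at both ends. The three bottles not in the kit are unmoved and the arm is clear, so I'm handing the job in.

```bash
python3 -c "
from station import arm
print(arm.job_done())"
```

```text
the job is handed in; nothing more can be done
None
```

The short, medium and tall vials are standing in their own holders with caps level, the stain bottles were left where they stood, and the lid was eased shut; the job was handed in at about 25.6 s, with no verdict returned.

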